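# Fit the bottle platform on the orbital shaker and load the sample bottle

## Task

Get the orbital shaker ready: lower the aluminium bottle platform gently over the two brass locating pins on the shaker's carriage until it rests flush, and let go of it. Then stand the amber bottle with the white cap fully down in either of the platform's two round cups, setting it down gently and keeping it upright throughout, and leave everything else on the bench where it is.

Things in the scene. Friction and masses are not known exactly. Their poses are not given: they have to be found in the camera images.
- shaker: Bench orbital shaker, fixed to the bench: ivory housing 240 (x) x 220 (y) mm, 78 mm tall, control panel on its -x side; on it the dark steel carriage, 135 (x) x 195 (y) mm, its flat top 98 mm above the bench. Origin: centre of its underside, on the bench; axes along its sides, z up. Yaw up to 20 degrees either way. Other equipment stands along the bench's far edge and sides, clear of the work.
- seat (a point): Centre of the carriage's flat top face, 98 mm above the bench; axes as the shaker's. The platform's underside rests here, its centre over this point, its x axis along the shaker's x axis, either way round.
- pin_a (a point): Top of the first brass locating pin, at +55 mm x, +85 mm y from the seat. Each pin is 10 mm in diameter, stands 24 mm above the carriage and has a bullet nose: straight for 13 mm, then narrowing to 3 mm at the top.
- pin_b (a point): Top of the second brass pin, the same, at -55 mm x, -85 mm y from the seat (the diagonally opposite corner).
- platform: The bottle platform, loose, about 0.45 to 0.7 kg, lying flat on the bench left or right of the shaker (the amber bottle is on the other side): aluminium plate 140 (x) x 200 (y) x 8 mm, two navy bottle cups, a central carrying handle. Origin: centre of the plate's underside; z up.
- handle (a point): Centre of the handle's grip bar, 71 mm above the plate's underside, over its centre. Black bar along the platform's x axis, 104 mm long, 14 mm wide (y), 18 mm tall (from 62 to 80 mm above the underside), on two 12 mm steel uprights at x = +46 and -46 mm: between them it can be pinched across its width from above. The mass is balanced under it.
- hole_a (a point): First locating hole, ringed in orange, at the plate's underside, at +55 mm x, +85 mm y of the platform: 14 mm in diameter, right through the plate (2 mm of play all round a pin). A half turn of the platform brings it over the other pin, which is just as good.
- hole_b (a point): Second locating hole, the same, at -55 mm x, -85 mm y of the platform.
- cup_a (a point): Centre of the floor of one bottle cup (the plate's top face), at x = 0, +60 mm y, 8 mm above the platform's underside. The cup is a round wall of 63 mm inner and 70 mm outer diameter, 32 mm tall, open at the top; empty at the start.
- cup_b (a point): Centre of the floor of the other bottle cup, the same, at x = 0, -60 mm y.
- bottle: The sample bottle: amber glass with a paper label and a white screw cap, closed, loose, 0.14 to 0.28 kg. 115 mm tall; body 56 mm in diameter up to 66 mm, shoulder narrowing to a 34 mm neck at 82 mm, cap 44 mm in diameter from 88 to 115 mm. Origin: centre of its foot; z up along its axis.
- clear_bottle: Bystander: a bottle of the same shape and size in clear glass with a blue cap; 100 to 120 mm from the amber bottle, on its +x side. Origin: centre of its foot.
- beaker: Bystander: empty glass beaker, 72 mm in diameter over its lip, 90 mm tall; 105 to 120 mm from the amber bottle, on its +x side. Origin: centre of its foot.
- tube_rack: Bystander: white rack of capped tubes, 50 (x) x 200 (y) mm, 67 mm tall, towards the far left of the bench. Origin: centre of its underside.
- wash_bottle: Bystander: white squeeze bottle with a red cap and bent spout, 56 mm in diameter, 128 mm tall, towards the far right of the bench. Origin: centre of its foot.
Things that resemble listed ones, but are neither listed nor needed, are in the scene too. Leave any purple look-alike of the bottle alone.

How it is judged (in metres and radians):
On the way, in this order (a step that is already met when the one before it is completed fails the run):
1. the platform rests flush on the shaker's carriage, on both pins, and has been let go (z of platform in the frame of seat between -0.004 and 0.003 m and horizontal distance between platform and seat below 0.006 m and angle between the x axis of platform and the x axis of seat, either way round below 0.06 rad and angle between platform's own z axis and vertical below 0.02 rad and contact force between the fingers and platform below 0.2 N), for 0.2 s.
2. the amber bottle stands fully down in one of the platform's cups (((horizontal distance between bottle and cup_a below 0.008 m and z of bottle in the frame of cup_a below 0.004 m and angle between bottle's own z axis and vertical below 0.08 rad) or (horizontal distance between bottle and cup_b below 0.008 m and z of bottle in the frame of cup_b below 0.004 m and angle between bottle's own z axis and vertical below 0.08 rad))), for 0.2 s.
At the end, for the whole second after the job is handed in: Platform flush on the carriage, both pins through its holes (3 mm in height, 6 mm sideways, 0.06 rad yaw either way round, 0.02 rad tilt); amber bottle upright (0.08 rad) on the floor of one of its cups (4 mm in height, 8 mm off centre); both let go and at rest (z of platform in the frame of seat between -0.004 and 0.003 m and horizontal distance between platform and seat below 0.006 m and angle between the x axis of platform and the x axis of seat, either way round below 0.06 rad and angle between platform's own z axis and vertical below 0.02 rad and linear speed of each of platform, bottle below 0.01 m/s and angle between bottle's own z axis and vertical below 0.08 rad and ((horizontal distance between bottle and cup_a below 0.008 m and z of bottle in the frame of cup_a below 0.004 m) or (horizontal distance between bottle and cup_b below 0.008 m and z of bottle in the frame of cup_b below 0.004 m))); the robot touches nothing.
It fails at once if the platform comes down the pins onto the carriage (its last 24 mm) faster than 0.35 m/s, dropped or slammed (horizontal distance between platform and seat below 0.05 m and z of platform in the frame of seat below 0.024 m and linear speed of platform above 0.35 m/s).
It fails at once if the amber bottle comes down inside a cup faster than 0.35 m/s, dropped or slammed ((horizontal distance between bottle and cup_a below 0.03 m and z of bottle in the frame of cup_a below 0.032 m and linear speed of bottle above 0.35 m/s) or (horizontal distance between bottle and cup_b below 0.03 m and z of bottle in the frame of cup_b below 0.032 m and linear speed of bottle above 0.35 m/s)).
It fails at once if the amber bottle is tipped (over 0.6 rad) (angle between bottle's own z axis and vertical above 0.6 rad).
It fails at once if a bystander is pushed more than 30 mm away or knocked over (distance of any of clear_bottle, beaker, tube_rack, wash_bottle from where it was at the start of the episode above 0.03 m or angle between any of clear_bottle, beaker, wash_bottle, tube_rack's own z axis and vertical above 0.6 rad).
It also fails if it takes over 54 s, if anything falls off the work surface, if the arm or the gripper's body presses on something with over 40 N, if the wrist force passes 120 N, or if a joint passes its speed limit or range.

## Robot

A 6-joint arm with a two-finger parallel gripper is mounted at the origin on the work surface. World frame = base frame: x ahead of the robot, y to its left, z up, the work surface at z = 0. Lengths are in m, angles in degrees, forces in N, time in s.
With the tool pointing down it reaches from about 0.3 to 0.85 m from the base axis. Payload 4.2 kg.
Tool frame: the origin (TCP) lies on the mounting face of the last link; the fingertips stand 191 mm ahead of it and the grasp point (between the pads) lies 172 mm ahead of it; x points along the fingers, y is the direction in which the jaws open and shut, and the axes are right-handed (so a half turn about x gives the same grasp; the last joint's range is limited). The gripper opens to 91 mm and grips with 3 to 60 N. Pads are 32 mm wide; open, the fingers measure 118 mm over their backs; the gripper's body (76 mm by 178 mm) begins 60 mm behind the grasp point.
Start: joints at [-65.661, 18.312, 89.639, -0, 72.044, -1.146], TCP at [0.247, -0.519, 0.405] pointing down, gripper open.
Joint ranges: [-177.97, 177.97], [-48.28, 115.42], [12.27, 149.76], [-77.06, 257.06], [2.81, 150.46], [-146.56, 146.56]. Speed limits (degrees/s): [147.25, 147.25, 180, 180, 180, 180].

## Interface

Orientations are given as a 3x3 rotation matrix whose columns are the frame's x, y, z axes.
In Python, from plant import ctrl gives the robot as it stands. Calls block until the motion is done:
- ctrl.reach(position, orientation): joint-space move of the TCP to a pose.
- ctrl.line_to(position, frame=None, v=0.15): straight line of the TCP; frame=None keeps the orientation; v is the mean speed in m/s.
- ctrl.goto_joints(angles): joint-space move.
- ctrl.release() and ctrl.close(): open the fingers fully, or close them until they stop; the grip force is fixed at half the most.
- ctrl.dwell(seconds).
- ctrl.inverse_kinematics(position, orientation): joint angles nearest the present ones, or None.
- ctrl.get_state(): the state.
- ctrl.camera(name): name is "side" or "top"; returns a dict with "color" (480x640x3 uint8, red, green, blue), "depth" (480x640 float32, m along the optical axis (not along the pixel's ray), 0 where there is no reading), "fx", "fy", "cx", "cy" (pixels), "T" (4x4, takes a point from camera to world coordinates). Camera axes: x right, y down, z forward; pixel columns grow to the right and rows downward; lengths in m; the calibration is good to about 2 mm. A picture is of the moment at which its call begins.
A pose or a line that the arm cannot do raises ctrl.IKError and nothing moves.
- ctrl.finish_job(): hands the job in, once; it reports no verdict.
The state is a dict: "t": time; "qpos": joint angles; "qvel": joint speeds; "tau": joint torques, N m; "eef_pos": TCP position; "eef_rot": TCP orientation; "ft_force": force on the tool from outside, world axes, zero at the start; "moment": the same for the moment, N m; "finger_gap": finger opening in m.
Only numpy, scipy, OpenCV 4.12 (cv2) and the standard library are available. Lean on these libraries where they do the work, as an engineer would, in place of code of your own. Each camera call takes 0.05 s, during which the arm holds its last target.

## Working session

There is one attempt and no reset: what is moved stays moved. The work goes in short steps, each a Python script; the robot and the scene stay as the last script left them, time stands still between calls to the robot, and variables do not carry over. Pictures are saved under pics/ and viewed, and the job is handed in when it is done.

```bash
ls; mkdir -p pics; python3 - <<'E'
from plant import ctrl
import cv2,numpy as np
for n in ("top","side"):
    c=ctrl.camera(n); cv2.imwrite(f"pics/{n}0.png",c["color"][:,:,::-1]); np.savez(f"{n}0.npz",**c)
    print(n,c["fx"],c["fy"],c["cx"],c["cy"]);print(c["T"].round(4))
s=ctrl.get_state();print(s["t"],s["finger_gap"],s["eef_rot"],s["ft_force"])
E
```

```text
pics
top 469.1328669915216 469.1328669915216 312.29518758197435 245.92515065427781
[[-2.300e-03 -9.895e-01  1.445e-01  3.289e-01]
 [-1.000e+00  2.400e-03  2.000e-04 -4.700e-03]
 [-5.000e-04 -1.445e-01 -9.895e-01  1.465e+00]
 [ 0.000e+00  0.000e+00  0.000e+00  1.000e+00]]
side 547.8971579657814 547.8971579657814 320.6247586129848 236.85174951448903
[[-0.9468 -0.2579  0.1928  0.2762]
 [-0.3218  0.7383 -0.5928  0.7948]
 [ 0.0105 -0.6232 -0.782   1.1234]
 [ 0.      0.      0.      1.    ]]
0.1 0.09083594633642317 [[-6.87048808e-04  4.30269820e-01 -9.02700067e-01]
 [ 1.44111903e-03 -9.02698916e-01 -4.30270368e-01]
 [-9.99998726e-01 -1.59651499e-03  1.28189236e-07]] [ 0.26407639  0.62222124 -0.27038508]
```

View pics/top0.png

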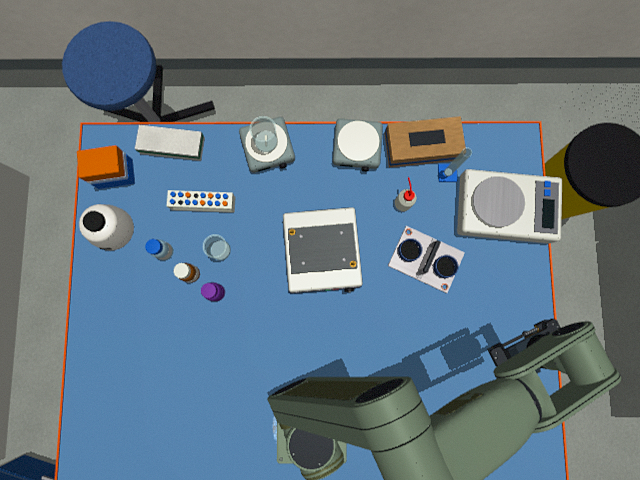

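View pics/side0.png

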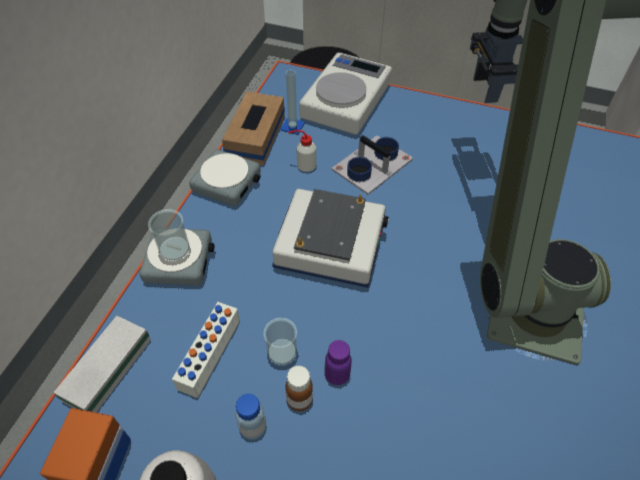

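The top view shows the shaker at (322,250), the platform at (427,258) and the tube rack at (200,201). For the bottle, the candidates are amber with a white cap (186,271), purple (213,292), clear with a blue cap (158,248) and a squeeze bottle with a red cap (405,198). By the description it is the one at (186,271). For the platform, only the plate with the navy cups at (427,258) fits. The stirrers at (266,145) and (358,145) and the balance at (508,206) don't. I'll check both choices in close crops.

```bash
python3 - <<'E'
import cv2,numpy as np
c=np.load("top0.npz");im=c["color"][:,:,::-1]
a=cv2.resize(im[195:315,275:475],None,fx=4,fy=4,interpolation=cv2.INTER_CUBIC)
cv2.imwrite("pics/crop_a.png",a)
b=cv2.resize(im[225:310,135:240],None,fx=5,fy=5,interpolation=cv2.INTER_CUBIC)
s=np.load("side0.npz")["color"][:,:,::-1][330:445,225:360]
s=cv2.resize(s,(499,425));
cv2.imwrite("pics/crop_b.png",cv2.resize(np.hstack([b,s]),None,fx=.75,fy=.75))
E
```

```text
(no output)
```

View pics/crop_a.png

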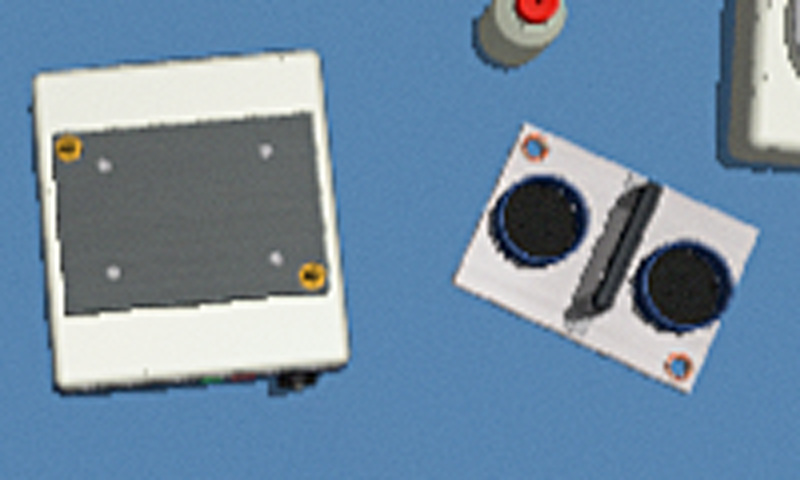

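View pics/crop_b.png

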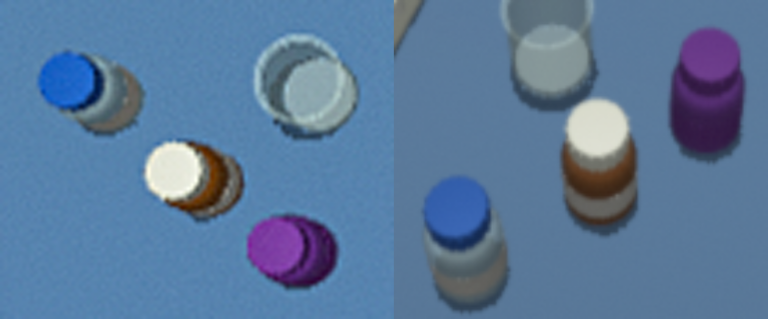

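The crops confirm both choices: the amber bottle with the white cap, and the platform with ringed holes at top-view (408.7,232) and (444.7,287). The pins are at (292,232) and (353,264). Next I measure from both views.

```bash
cat > meas.py <<'E'
import cv2,numpy as np
def ray(c,uv):
    d=np.array([(uv[0]-c["cx"])/c["fx"],(uv[1]-c["cy"])/c["fy"],1.]);T=c["T"]
    return T[:3,3],T[:3,:3]@d
def onz(c,uv,z):
    o,d=ray(c,uv);return o+d*(z-o[2])/d[2]
def tri(c1,u1,c2,u2):
    A=[];b=[]
    for c,u in((c1,u1),(c2,u2)):
        o,d=ray(c,u);d=d/np.linalg.norm(d);P=np.eye(3)-np.outer(d,d);A.append(P);b.append(P@o)
    p=np.linalg.lstsq(np.vstack(A),np.hstack(b),rcond=None)[0]
    res=max(np.linalg.norm(P@p-q) for P,q in zip(A,b)); return p,res
def blobs(c,lo,hi,roi,amin=8):
    h=cv2.cvtColor(np.ascontiguousarray(c["color"]),cv2.COLOR_RGB2HSV);m=cv2.inRange(h,lo,hi)
    k=np.zeros_like(m);x0,y0,x1,y1=roi;k[y0:y1,x0:x1]=m[y0:y1,x0:x1]
    n,l,s,ce=cv2.connectedComponentsWithStats(k)
    return [(ce[i].round(2),s[i].tolist()) for i in range(1,n) if s[i,4]>=amin]
E
python3 - <<'E'
from meas import *
T=np.load("top0.npz");S=np.load("side0.npz")
T={k:T[k] for k in T};S={k:S[k] for k in S}
pr=lambda n,l:[print(n,b) for b in l]
pr("pinT",blobs(T,(12,130,110),(28,255,255),(280,210,365,290)))
pr("pinS",blobs(S,(12,130,110),(28,255,255),(270,180,390,280)))
pr("holeT",blobs(T,(2,70,110),(18,255,255),(385,220,470,295),4))
pr("holeS",blobs(S,(2,70,110),(18,255,255),(325,130,420,195),4))
pr("capT",blobs(T,(0,0,170),(40,60,255),(165,255,205,290)))
pr("capS",blobs(S,(0,0,170),(40,60,255),(280,360,320,395)))
pr("navyT",blobs(T,(105,130,20),(130,255,150),(385,220,470,295)))
pr("plateT",blobs(T,(0,0,150),(180,45,255),(385,220,470,295),50))
pr("steelT",blobs(T,(0,0,50),(180,60,125),(280,210,365,290),200))
pr("blackT",blobs(T,(0,0,0),(180,120,75),(385,220,470,295),30))
# depth based heights
d=T["depth"]
def P(u,v): o,r=ray(T,(u,v));return (o+r*d[v,u]).round(4)
for uv in [(322,250),(292,232),(353,264),(427,258),(432,252),(186,271),(182,270),(410,243),(444,265),(400,215)]:print(uv,P(*uv))
E
```

```text
pinT (array([291.55, 231.45]), [289, 229, 6, 6, 29])
pinT (array([352.63, 263.48]), [350, 261, 6, 6, 27])
pinS (array([359.67, 201.22]), [357, 200, 6, 3, 9])
pinS (array([299.38, 244.  ]), [297, 242, 6, 4, 13])
holeT (array([407.29, 230.21]), [405, 228, 6, 7, 14])
holeT (array([410.2, 233.2]), [409, 232, 3, 3, 5])
holeT (array([444.23, 285.73]), [441, 283, 7, 7, 22])
holeS (array([407.8, 157.2]), [407, 156, 2, 4, 5])
holeS (array([336.43, 167.14]), [336, 165, 2, 5, 7])
capT (array([180.81, 270.31]), [174, 263, 15, 15, 165])
capS (array([298.13, 376.29]), [288, 367, 21, 20, 329])
navyT (array([455.33, 223.11]), [454, 221, 3, 6, 9])
navyT (array([409.19, 250.12]), [399, 239, 22, 23, 118])
navyT (array([445.37, 266.75]), [434, 256, 25, 22, 141])
plateT (array([466.04, 225.43]), [463, 220, 7, 12, 83])
plateT (array([424.83, 259.65]), [389, 226, 75, 67, 1501])
steelT (array([321.61, 248.25]), [288, 223, 69, 51, 2851])
blackT (array([409.56, 249.71]), [401, 241, 18, 18, 260])
blackT (array([429.92, 256.58]), [417, 241, 23, 33, 186])
blackT (array([445.55, 266.2 ]), [437, 257, 18, 19, 260])
(322, 250) [ 0.5158 -0.0329  0.1015]
(292, 232) [0.5678 0.0549 0.112 ]
(353, 264) [ 0.4733 -0.1224  0.1109]
(427, 258) [ 0.5026 -0.363   0.0079]
(432, 252) [ 0.512  -0.3608  0.08  ]
(186, 271) [0.4536 0.3597 0.1167]
(182, 270) [0.456  0.3699 0.1219]
(410, 243) [ 0.5503 -0.3116  0.0071]
(444, 265) [ 0.4805 -0.4152  0.0078]
(400, 215) [ 0.6412 -0.2836  0.0026]
```

```bash
cat >> meas.py <<'E'
def rect(c,mask,z):
    cs,_=cv2.findContours(mask,cv2.RETR_EXTERNAL,cv2.CHAIN_APPROX_NONE);k=max(cs,key=cv2.contourArea)[:,0,:]
    w=np.array([onz(c,p,z)[:2] for p in k],np.float32)*1000
    r=cv2.minAreaRect(w);return r,cv2.boxPoints(r)
def maskroi(c,lo,hi,roi,close=0):
    h=cv2.cvtColor(np.ascontiguousarray(c["color"]),cv2.COLOR_RGB2HSV);m=cv2.inRange(h,lo,hi)
    k=np.zeros_like(m);x0,y0,x1,y1=roi;k[y0:y1,x0:x1]=m[y0:y1,x0:x1]
    if close:k=cv2.morphologyEx(k,cv2.MORPH_CLOSE,np.ones((close,close)))
    return k
E
python3 - <<'E'
from meas import *
T=np.load("top0.npz");S=np.load("side0.npz")
T={k:T[k] for k in T};S={k:S[k] for k in S}
np.set_printoptions(suppress=True,precision=4)
for c,n,roi in((T,"T",(280,210,365,290)),(S,"S",(285,180,375,262))):
    for a in (.0,):
        r,b=rect(c,maskroi(c,(0,0,40),(180,70,125),roi,3),.098);print("carriage",n,r)
for c,n,roi in((T,"T",(388,224,468,295)),(S,"S",(330,130,415,192))):
    r,b=rect(c,maskroi(c,(0,0,140),(180,50,255),roi,5),.008);print("plate",n,r)
h=[onz(T,u,.008) for u in((408.3,231.5),(444.4,286.2))];print("holesT",h,np.linalg.norm(h[0]-h[1]))
p=[onz(T,u,.110) for u in((291.55,231.45),(352.63,263.48))];print("pinsT",p,np.linalg.norm(p[0]-p[1]))
q=[onz(S,u,.110) for u in((299.38,244.0),(359.67,201.22))];print("pinsS",q,np.linalg.norm(q[0]-q[1]))
print("pin tri",tri(T,(291.55,231.45),S,(299.38,244.)),tri(T,(352.63,263.48),S,(359.67,201.22)))
print("cap",tri(T,(180.81,270.31),S,(298.13,373)),onz(T,(180.81,270.31),.115))
S2=blobs(S,(0,0,190),(40,60,255),(280,360,320,395));print(S2)
# handle: depth points 0.06..0.09
d=T["depth"];pts=[]
for v in range(225,295):
  for u in range(390,468):
    o,r=ray(T,(u,v));w=o+r*d[v,u]
    if .066<w[2]<.1:pts.append(w)
pts=np.array(pts);print(len(pts),pts.mean(0));print(cv2.minAreaRect((pts[:,:2]*1000).astype(np.float32)))
for n,c in(("T",T),("S",S)):
  h=cv2.resize(c["color"][:,:,::-1][210:290,280:365] if n=="T" else c["color"][:,:,::-1][180:280,265:395],None,fx=6,fy=6,interpolation=cv2.INTER_NEAREST);cv2.imwrite(f"pics/sh{n}.png",h)
h=cv2.resize(S["color"][:,:,::-1][125:195,325:420],None,fx=7,fy=7,interpolation=cv2.INTER_NEAREST);cv2.imwrite("pics/plS.png",h)
E
```

```text
carriage T ((521.9761962890625, -32.01232147216797), (135.31593322753906, 194.3201141357422), 4.841964244842529)
carriage S ((519.9105224609375, -34.64997863769531), (136.64524841308594, 220.3466033935547), 4.989351272583008)
plate T ((500.4526062011719, -359.50897216796875), (200.94371032714844, 141.52272033691406), 64.50499725341797)
plate S ((488.22637939453125, -337.85186767578125), (89.51844024658203, 180.90602111816406), 2.991118907928467)
holesT [array([ 0.5869, -0.3072,  0.008 ]), array([ 0.4145, -0.4136,  0.008 ])] 0.2025531233437495
pinsT [array([0.5698, 0.0563, 0.11  ]), array([ 0.475 , -0.1214,  0.11  ])] 0.20141962932127294
pinsS [array([0.5661, 0.0633, 0.11  ]), array([ 0.4706, -0.1132,  0.11  ])] 0.20069096256339472
pin tri (array([0.5701, 0.0565, 0.1006]), np.float64(0.0013329538554078212)) (array([ 0.4743, -0.1225,  0.0996]), np.float64(0.001753154789976768))
cap (array([0.4549, 0.3726, 0.1243]), np.float64(5.35384964234424e-05)) [0.4558 0.3753 0.115 ]
[(array([298.14, 375.98]), [288, 367, 21, 19, 316])]
222 [ 0.5154 -0.3765  0.0779]
((535.4111938476562, -394.92938232421875), (46.33774948120117, 195.85948181152344), 43.96922302246094)
```

Results agree. The carriage is 135.3x194.3 mm with its centre at (0.522,-0.032) and yaw 4.84°, and the pins give yaw 4.83°. The plate is 201x141.5 mm at (0.5005,-0.360) with yaw -25.4°, and its holes are 202.6 mm apart, which is what the nominal offsets give. Next I grasp the handle.

```bash
cat >> meas.py <<'E'
def R(a):
    a=np.radians(a);return np.array([[0,np.cos(a),np.sin(a)],[0,np.sin(a),-np.cos(a)],[-1,0,0]])
def st(ctrl):
    s=ctrl.get_state();print("t %.2f gap %.4f"%(s["t"],s["finger_gap"]),"pos",np.round(s["eef_pos"],4),"F",np.round(s["ft_force"],2),"M",np.round(s["moment"],2),"q",np.round(s["qpos"],1));return s
def save(ctrl,n):
    c=ctrl.camera(n.split("_")[0]);cv2.imwrite(f"pics/{n}.png",c["color"][:,:,::-1]);np.savez(f"{n}.npz",**c);return c
E
python3 - <<'E'
from plant import ctrl
from meas import *
H=np.array([.5006,-.360])
ctrl.reach([*H,.33],R(-115.4)); st(ctrl)
ctrl.line_to([*H,.242]); st(ctrl)
ctrl.close(); st(ctrl)
ctrl.line_to([*H,.39]); st(ctrl)
save(ctrl,"top_1");save(ctrl,"side_1")
E
```

```text
t 1.36 gap 0.0909 pos [ 0.5003 -0.3604  0.3301] F [1.02 0.09 0.83] M [ 0.06  0.07 -0.04] q [-36.8  25.   90.3  -0.   64.6  78.6]
t 2.09 gap 0.0913 pos [ 0.5007 -0.3606  0.2428] F [ 0.48  1.04 -0.8 ] M [0.1  0.04 0.01] q [-36.8  29.8  96.2  -0.   53.8  78.6]
t 3.25 gap 0.0138 pos [ 0.5006 -0.3601  0.242 ] F [-0.42 -1.08  0.03] M [-0.04  0.08 -0.13] q [-36.8  29.9  96.3  -0.   53.8  78.6]
t 4.38 gap 0.0137 pos [ 0.5003 -0.3598  0.3885] F [-0.48 -0.19 -5.81] M [ 0.09 -0.02 -0.01] q [-36.8  22.6  85.4   0.   72.1  78.6]
```

```bash
python3 - <<'E'
from plant import ctrl
from meas import *
S=np.array([.522,-.0325])
ctrl.reach([*S,.40],R(-85.16)); st(ctrl)
ctrl.dwell(.3)
T=save(ctrl,"top_2");s=save(ctrl,"side_2");st(ctrl)
a=cv2.resize(T["color"][:,:,::-1][190:320,250:400],(480,416));b=cv2.resize(s["color"][:,:,::-1][100:290,240:420],(400,422))[:416]
cv2.imwrite("pics/v2.png",cv2.resize(np.hstack([a,b]),(800,378)))
E
```

```text
t 5.72 gap 0.0139 pos [ 0.5223 -0.0333  0.4001] F [ 0.58 -0.4  -6.27] M [-0.01  0.02 -0.03] q [-4.9 13.8 96.7 -0.1 69.4 80.3]
t 6.12 gap 0.0143 pos [ 0.5221 -0.033   0.3999] F [ 1.02  0.3  -5.4 ] M [0.03 0.03 0.05] q [-4.9 13.8 96.7 -0.  69.4 80.3]
```

View pics/v2.png

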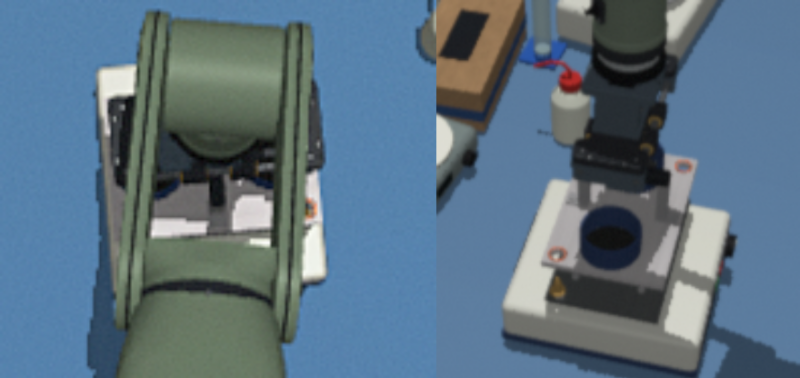

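The side view shows the platform level above the pins. Both holes are visible, and so is the near pin. I'll measure the holes in this view and compare them with the pins in the same view.

```bash
python3 - <<'E'
from meas import *
S=dict(np.load("side_2.npz"));S0=dict(np.load("side0.npz"));T=dict(np.load("top_2.npz"))
np.set_printoptions(suppress=True,precision=4)
B=blobs(S,(0,60,110),(20,255,255),(270,150,370,232),3)
for b in B:print(b,onz(S,b[0],.166))
B=blobs(T,(0,60,110),(20,255,255),(330,240,362,275),3)
for b in B:print("T",b,onz(T,b[0],.166))
for u in((299.38,244.0),(359.67,201.22)):print("pinS z.1",onz(S0,u,.100))
h=cv2.resize(S["color"][:,:,::-1][160:250,280:360],None,fx=6,fy=6,interpolation=cv2.INTER_NEAREST);cv2.imwrite("pics/h2.png",h)
h=cv2.resize(S0["color"][:,:,::-1][185:260,285:375],None,fx=7,fy=7,interpolation=cv2.INTER_NEAREST);cv2.imwrite("pics/p0.png",h)
E
```

```text
(array([362.04, 181.12]), [358, 179, 9, 6, 25]) [ 0.4728 -0.1284  0.166 ]
(array([299.33, 225.39]), [295, 222, 10, 8, 33]) [0.5686 0.0535 0.166 ]
T (array([356.67, 261.  ]), [355, 258, 4, 7, 15]) [ 0.4758 -0.128   0.166 ]
pinS z.1 [0.5689 0.0561 0.1   ]
pinS z.1 [ 0.4725 -0.1222  0.1   ]
```

View pics/h2.png

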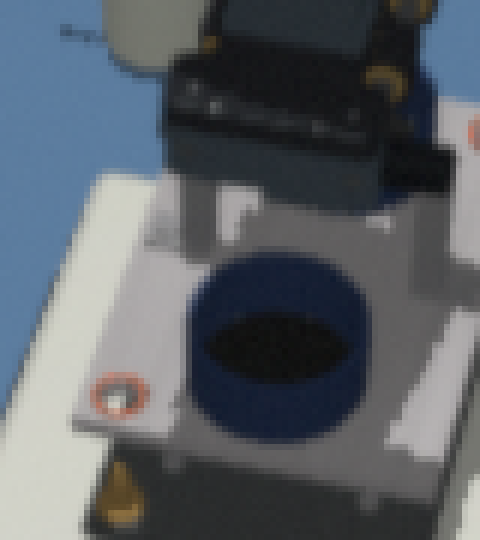

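View pics/p0.png

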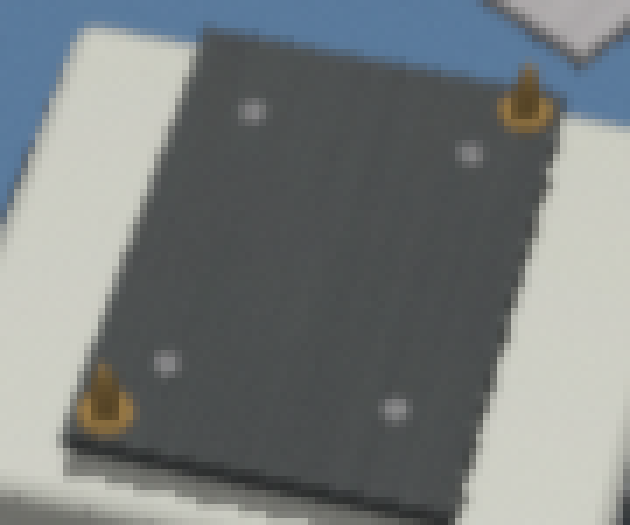

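```bash
python3 - <<'E'
from meas import *
np.set_printoptions(suppress=True,precision=4)
def plane(n,roi,lo,hi,zr):
    c=dict(np.load(n));m=maskroi(c,lo,hi,roi);m=cv2.erode(m,np.ones((3,3)));v,u=np.nonzero(m)
    d=c["depth"][v,u];k=d>0;u,v,d=u[k],v[k],d[k]
    P=np.c_[(u-c["cx"])/c["fx"]*d,(v-c["cy"])/c["fy"]*d,d]@c["T"][:3,:3].T+c["T"][:3,3]
    P=P[(P[:,2]>zr[0])&(P[:,2]<zr[1])]
    A=np.c_[P[:,:2]-[.522,-.033],np.ones(len(P))];s=np.linalg.lstsq(A,P[:,2],rcond=None)[0]
    print(n,len(P),"z at seat",s[2],"slopes",s[:2],"resid",np.std(P[:,2]-A@s))
W=((0,0,110),(180,50,255));D=((0,0,40),(180,70,125))
plane("side_2.npz",(285,150,375,235),*W,(.14,.19))
plane("top_2.npz",(280,235,360,275),*W,(.14,.19))
plane("side0.npz",(285,180,375,262),*D,(.08,.12))
plane("top0.npz",(280,210,365,290),*D,(.08,.12))
plane("top0.npz",(388,224,468,295),*W,(-.01,.03))
plane("side0.npz",(330,130,415,192),*W,(-.01,.03))
E
```

```text
side_2.npz 653 z at seat 0.16841290044267232 slopes [-0.001   0.0005] resid 0.002025299420672931
top_2.npz 218 z at seat 0.1653775500508702 slopes [-0.0257 -0.0005] resid 0.0026646011877986576
side0.npz 3122 z at seat 0.10012546096630534 slopes [-0.0003 -0.0134] resid 0.003181848589530758
top0.npz 2500 z at seat 0.09881678533333794 slopes [-0.0013 -0.0007] resid 0.0028775536993007863
top0.npz 955 z at seat 0.009011149966529864 slopes [0.0013 0.0003] resid 0.0032189773432253414
side0.npz 655 z at seat 0.011509547114203158 slopes [-0.002   0.0023] resid 0.0026346107992167287
```

```bash
python3 - <<'E'
from meas import *
np.set_printoptions(suppress=True,precision=4)
S=dict(np.load("side_2.npz"));S0=dict(np.load("side0.npz"));T0=dict(np.load("top0.npz"))
p=np.array([onz(S0,u,.0985) for u in((299.5,243.1),(359.5,200.2))]);h=np.array([onz(S,u,.166) for u in((299.4,225.45),(362.04,181.2))])
print(p,p.mean(0));print(h,h.mean(0));print(h.mean(0)-p.mean(0))
for q in(p,h):
    d=q[0]-q[1];print(np.linalg.norm(d),np.degrees(np.arctan2(d[1],d[0]))-57.09)
# saturation ring fits, full HSV weights
for c,z,rois in((S0,.0985,((293,236,307,250),(353,193,367,207))),(T0,.0985,((286,226,298,238),(347,258,359,270)))):
  for r in rois:
    m=maskroi(c,(10,100,60),(30,255,255),r);v,u=np.nonzero(m);print(u.min(),u.max(),v.min(),v.max(),m.sum()//255,onz(c,((u.min()+u.max())/2,(v.min()+v.max())/2),z))
E
```

```text
[[ 0.57    0.0524  0.0985]
 [ 0.4742 -0.1267  0.0985]] [ 0.5221 -0.0372  0.0985]
[[ 0.5684  0.0536  0.166 ]
 [ 0.4728 -0.1281  0.166 ]] [ 0.5206 -0.0372  0.166 ]
[-0.0015 -0.0001  0.0675]
0.2031351602562549 4.753318356582945
0.2053994578025804 5.170613444083429
296 303 238 246 48 [0.5711 0.0493 0.0985]
356 363 195 203 40 [ 0.4753 -0.1307  0.0985]
289 295 229 234 36 [0.5717 0.0555 0.0985]
350 356 261 266 34 [ 0.4761 -0.1235  0.0985]
```

Compared within the same side view, the holes sit over the pins to about (-1.5, 0) mm and the plate is level. I'll shift +1 mm in x and lower in small steps, watching the wrist force.

```bash
python3 - <<'E'
from plant import ctrl
from meas import *
S=np.array([.523,-.0327]);Rf=R(-85.16)
ctrl.line_to([*S,.37],Rf,v=.08)
for z in(.362,.355,.350,.346,.343,.341):
    ctrl.line_to([*S,z],v=.05);s=st(ctrl)
    F=s["ft_force"]
    if np.hypot(F[0],F[1])>8 or F[2]>6: print("stop");break
save(ctrl,"side_3");c=save(ctrl,"top_3")
E
```

```text
t 6.96 gap 0.0140 pos [ 0.5229 -0.0327  0.3618] F [-0.58 -0.51 -5.53] M [0.   0.02 0.02] q [ -4.8  15.6 100.1  -0.   64.3  80.3]
t 7.25 gap 0.0139 pos [ 0.5228 -0.0327  0.3546] F [ 0.46 -0.41 -6.21] M [-0.01  0.04  0.01] q [ -4.8  16.  100.7  -0.   63.4  80.3]
t 7.50 gap 0.0138 pos [ 0.5229 -0.0327  0.3496] F [-0.44  0.99 -5.93] M [0.05 0.02 0.02] q [ -4.8  16.2 101.2   0.   62.7  80.3]
t 7.75 gap 0.0139 pos [ 0.5229 -0.0327  0.3457] F [-0.25  0.08 -6.19] M [-0.01  0.05 -0.03] q [ -4.8  16.4 101.5   0.   62.1  80.3]
t 8.00 gap 0.0138 pos [ 0.5229 -0.0327  0.3428] F [-0.14  0.31 -6.45] M [0.05 0.04 0.01] q [ -4.8  16.6 101.7  -0.   61.7  80.3]
t 8.25 gap 0.0140 pos [ 0.523  -0.0327  0.3409] F [ 0.    0.31 -6.26] M [ 0.06 -0.01  0.04] q [ -4.8  16.7 101.9   0.   61.5  80.3]
```

It went down the pins with no contact. Next I lower the last millimetre until the force changes.

```bash
python3 - <<'E'
from plant import ctrl
from meas import *
S=np.array([.523,-.0327])
for z in(.3402,.3395,.3388,.3380):
    ctrl.line_to([*S,z],v=.05);s=st(ctrl)
    if s["ft_force"][2]>-3: print("contact");break
s=save(ctrl,"side_4")
cv2.imwrite("pics/v4.png",cv2.resize(s["color"][:,:,::-1][140:290,260:400],None,fx=4,fy=4,interpolation=cv2.INTER_CUBIC))
E
```

```text
t 8.60 gap 0.0139 pos [ 0.523  -0.0327  0.3402] F [ 0.33  0.24 -5.92] M [-0.02  0.07 -0.01] q [ -4.8  16.7 102.    0.   61.3  80.3]
t 8.85 gap 0.0142 pos [ 0.523  -0.0327  0.3399] F [-0.39 -0.25 -1.8 ] M [ 0.03  0.22 -0.02] q [ -4.8  16.7 102.   -0.   61.3  80.3]
contact
```

View pics/v4.png

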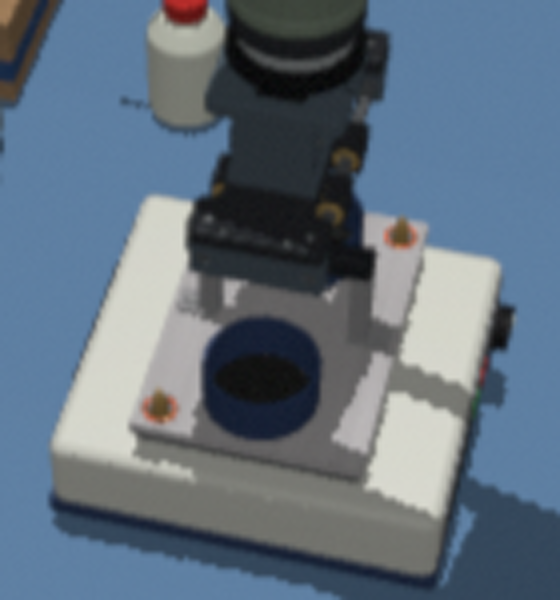

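Both pins stand through the orange-ringed holes, at crop (160,405) and (400,233). Contact came at z=0.3399, where 0.340 was expected. I release, retreat and look.

```bash
python3 - <<'E'
from plant import ctrl
from meas import *
np.set_printoptions(suppress=True,precision=4)
ctrl.line_to([.523,-.0327,.3393],v=.05)
ctrl.release();st(ctrl);ctrl.line_to([.523,-.0327,.45],v=.2)
ctrl.reach([.40,.15,.42],R(-60));ctrl.dwell(.2);st(ctrl)
T=save(ctrl,"top_5");S=save(ctrl,"side_5")
r,b=rect(T,maskroi(T,(0,0,120),(180,50,255),(287,217,358,282),5),.106);print(r)
cv2.imwrite("pics/v5.png",T["color"][:,:,::-1])
cv2.imwrite("pics/v5s.png",S["color"][:,:,::-1])
E
```

```text
t 10.38 gap 0.0909 pos [ 0.523  -0.0327  0.3393] F [-0.09  0.83 -0.15] M [ 0.02 -0.01 -0.05] q [ -4.8  16.7 102.    0.   61.2  80.3]
t 12.17 gap 0.0910 pos [0.4009 0.1493 0.42  ] F [-0.35 -0.34 -0.35] M [-0.03  0.04 -0.03] q [ 18.9   4.3 105.6  -0.   70.1  79. ]
((519.1168212890625, -32.749366760253906), (206.0904083251953, 189.01675415039062), 89.8644027709961)
```

View pics/v5.png

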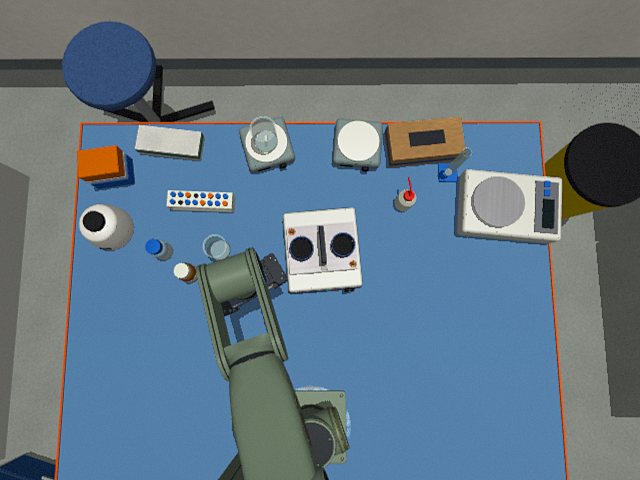

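View pics/v5s.png

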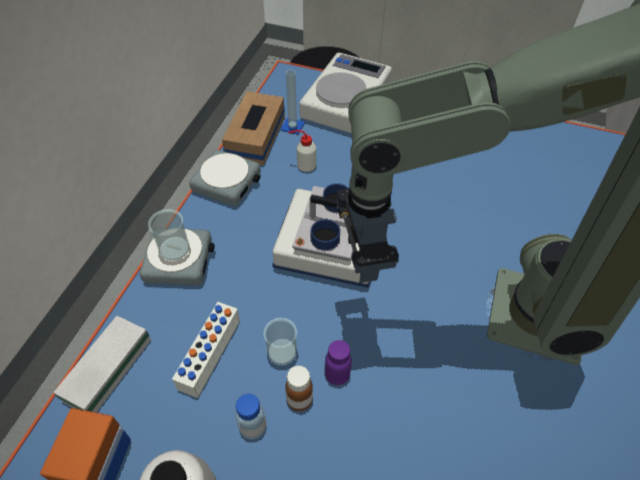

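The platform is seated flush with both holes on the pins and has been let go. In the top view the cups are at (302,247) and (342,245). Now the amber bottle, by triangulating the cap top: top view (181,270), side view (298,376).

```bash
python3 - <<'E'
from meas import *
np.set_printoptions(suppress=True,precision=4)
T=dict(np.load("top0.npz"));S=dict(np.load("side_5.npz"))
print(tri(T,(180.9,270.2),S,(298.1,376)),onz(T,(180.9,270.2),.115),onz(S,(298.1,376),.115))
# body/foot extents
for n,c,r in(("T",T,(165,255,210,290)),("S",S,(280,360,320,415))):
    for b in blobs(c,(5,110,50),(20,255,255),r):print(n,b)
# purple, clear cap, beaker
T5=dict(np.load("top_5.npz"))
for n,lo,hi,r in(("blue",(100,190,60),(120,255,255),(140,235,172,262)),("purple",(135,80,40),(160,255,255),(195,278,230,305))):
    for b in blobs(T,lo,hi,r,20):print(n,b,onz(T,b[0],.115))
# platform: holes & cups
for b in blobs(T5,(2,70,90),(22,255,255),(284,222,362,275),4):print("hole/pin",b,onz(T5,b[0],.106))
for b in blobs(T5,(100,60,0),(135,255,110),(284,222,362,275),30)+blobs(T5,(0,0,0),(180,255,70),(284,222,362,275),30):print("cup",b,onz(T5,b[0],.138))
E
```

```text
(array([0.4552, 0.3748, 0.1153]), np.float64(0.0008856510371957481)) [0.4561 0.375  0.115 ] [0.4544 0.3746 0.115 ]
T (array([190.16, 273.26]), [181, 263, 15, 18, 87])
S (array([299.16, 393.56]), [287, 382, 25, 19, 227])
S (array([298.92, 409.38]), [295, 409, 9, 2, 13])
blue (array([153.28, 246.34]), [145, 239, 17, 15, 194]) [0.5259 0.458  0.115 ]
purple (array([212.33, 291.35]), [201, 283, 23, 18, 335]) [0.395  0.2825 0.115 ]
hole/pin (array([291.37, 231.09]), [288, 228, 8, 7, 35]) [0.5716 0.057  0.106 ]
hole/pin (array([352.83, 263.14]), [349, 260, 8, 7, 35]) [ 0.4764 -0.1224  0.106 ]
cup (array([342.2 , 244.26]), [331, 233, 24, 24, 127]) [ 0.5273 -0.09    0.138 ]
cup (array([301.15, 248.52]), [289, 237, 24, 24, 126]) [0.5152 0.0274 0.138 ]
cup (array([321.82, 245.5 ]), [318, 226, 8, 40, 173]) [ 0.5238 -0.0317  0.138 ]
cup (array([342.44, 244.64]), [331, 234, 23, 24, 383]) [ 0.5262 -0.0907  0.138 ]
cup (array([301.01, 248.2 ]), [291, 238, 22, 24, 378]) [0.5162 0.0278 0.138 ]
```

The cap top triangulates to (0.4552,0.3748,0.1153), and 0.115 was expected. The bottle is 108 mm from the blue cap. The cup on the +y side works out at (0.517,0.027). Grasp the cap with the jaws along x, since the neighbours lie on the diagonals.

```bash
python3 - <<'E'
from plant import ctrl
from meas import *
B=np.array([.4555,.3749]);Rg=R(0)
ctrl.reach([*B,.42],Rg);ctrl.line_to([*B,.273],v=.12);st(ctrl)
ctrl.close();st(ctrl)
ctrl.line_to([*B,.30],v=.08);st(ctrl);ctrl.line_to([*B,.48],v=.2)
ctrl.dwell(.2);s=save(ctrl,"side_6");save(ctrl,"top_6");st(ctrl)
cv2.imwrite("pics/v6.png",s["color"][:,:,::-1])
E
```

```text
t 14.57 gap 0.0913 pos [0.4557 0.3751 0.2738] F [ 0.2  -0.17 -0.64] M [-0.07 -0.1   0.01] q [38.3 25.9 98.1  0.  55.9 38.3]
t 15.36 gap 0.0433 pos [0.4556 0.3749 0.273 ] F [ 0.41 -0.27  0.31] M [ 0.03 -0.14  0.  ] q [38.3 25.9 98.2 -0.  55.9 38.3]
t 15.85 gap 0.0434 pos [0.4554 0.3748 0.3001] F [-1.13 -0.4  -1.91] M [-0.02 -0.12 -0.04] q [38.3 24.3 96.3  0.  59.3 38.3]
t 17.20 gap 0.0433 pos [0.4555 0.3749 0.4792] F [ 0.26 -0.55 -2.12] M [-0.02 -0.11  0.  ] q [38.3 17.7 79.9  0.  82.5 38.3]
```

View pics/v6.png

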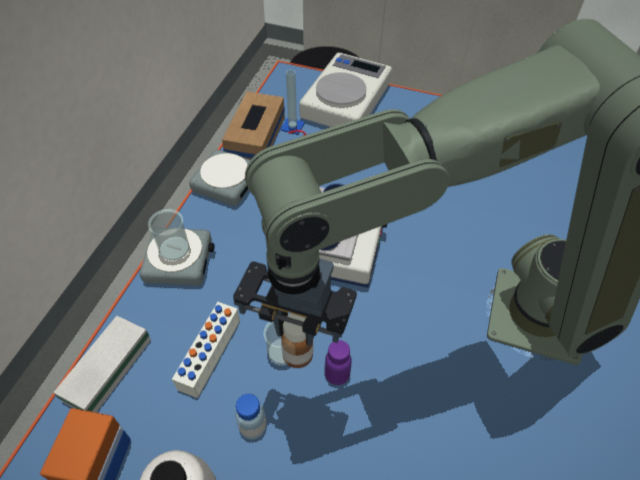

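The bottle is held upright with its foot at side-view (297,362). The gap is 43 mm on the 44 mm cap and the wrist carries about 2 N. Next I move over the cup.

```bash
python3 - <<'E'
from plant import ctrl
from meas import *
C=np.array([.517,.0272]);Rp=R(4.84)
ctrl.reach([*C,.48],Rp);ctrl.line_to([*C,.43],v=.1);ctrl.dwell(.3);st(ctrl)
s=save(ctrl,"side_7");T=save(ctrl,"top_7")
cv2.imwrite("pics/v7.png",cv2.resize(s["color"][:,:,::-1][120:290,240:420],None,fx=3.5,fy=3.5,interpolation=cv2.INTER_CUBIC))
E
```

```text
t 19.48 gap 0.0433 pos [0.5171 0.0272 0.4305] F [-0.14  0.71 -1.9 ] M [ 0.01 -0.1  -0.04] q [ 1.7 12.2 94.4  0.  73.3 -3.1]
```

View pics/v7.png

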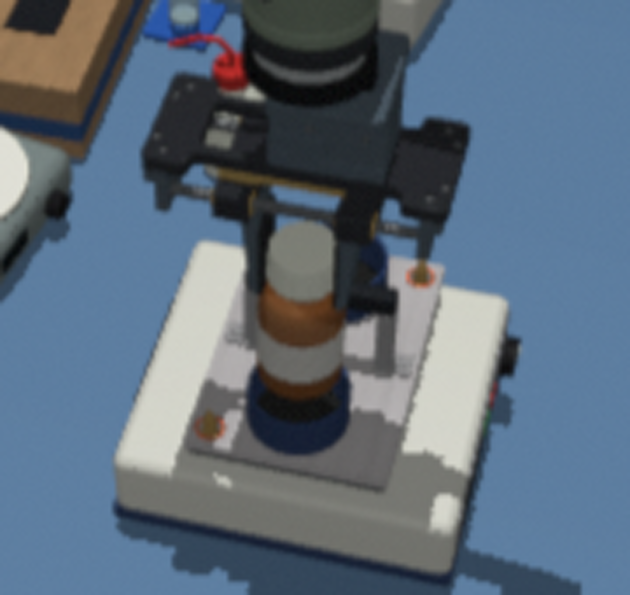

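The bottle stands upright over the cup, with its foot at crop (301,390) and the cup at (298,410). I'll lower it in steps, watching the force.

```bash
python3 - <<'E'
from plant import ctrl
from meas import *
C=np.array([.517,.0272])
for z in(.415,.408,.400,.393,.387,.383,.381,.380,.3793,.3787,.3781,.3775):
    ctrl.line_to([*C,z],v=.06);s=st(ctrl);F=s["ft_force"]
    if np.hypot(F[0],F[1])>5 or F[2]>.2: print("stop");break
s=save(ctrl,"side_8")
cv2.imwrite("pics/v8.png",cv2.resize(s["color"][:,:,::-1][120:290,240:420],None,fx=3.5,fy=3.5,interpolation=cv2.INTER_CUBIC))
E
```

```text
t 19.98 gap 0.0433 pos [0.5169 0.0272 0.4143] F [ 0.13 -0.01 -2.41] M [-0.01 -0.09  0.02] q [ 1.7 12.8 96.  -0.  71.3 -3.1]
t 20.24 gap 0.0433 pos [0.5169 0.0272 0.4075] F [-0.31 -0.23 -1.92] M [ 0.   -0.13  0.03] q [ 1.7 13.  96.7 -0.  70.3 -3.1]
t 20.52 gap 0.0433 pos [0.5169 0.0272 0.3995] F [-0.47  0.34 -2.29] M [ 0.04 -0.1  -0.06] q [ 1.7 13.4 97.5 -0.  69.3 -3.1]
t 20.79 gap 0.0433 pos [0.5169 0.0272 0.3925] F [-0.2  -0.02 -2.22] M [ 0.   -0.13  0.04] q [ 1.7 13.7 98.1  0.  68.3 -3.1]
t 21.04 gap 0.0434 pos [0.5169 0.0272 0.3865] F [ 0.38  0.   -2.42] M [ 0.03 -0.14 -0.02] q [ 1.7 13.9 98.7  0.  67.5 -3.1]
t 21.29 gap 0.0439 pos [0.5169 0.0272 0.3827] F [ 1.12  0.6  -1.54] M [-0.02 -0.1  -0.01] q [ 1.7 14.1 99.   0.  66.9 -3.1]
t 21.54 gap 0.0433 pos [0.517  0.0272 0.3809] F [ 1.26  0.02 -2.07] M [-0.07 -0.13 -0.02] q [ 1.7 14.2 99.2 -0.  66.7 -3.1]
t 21.79 gap 0.0433 pos [0.517  0.0272 0.38  ] F [ 0.48  0.39 -2.91] M [-0.04 -0.09  0.04] q [ 1.7 14.2 99.3 -0.  66.5 -3.1]
t 22.04 gap 0.0434 pos [0.517  0.0272 0.3792] F [ 0.45 -0.28 -1.66] M [ 0.   -0.06 -0.  ] q [ 1.7 14.2 99.3 -0.  66.4 -3.1]
t 22.29 gap 0.0435 pos [0.5171 0.0272 0.379 ] F [ 0.07  0.33 -0.14] M [-0.03 -0.06  0.  ] q [ 1.7 14.2 99.4 -0.  66.4 -3.1]
t 22.54 gap 0.0435 pos [0.517  0.0272 0.3789] F [-1.26  0.32  5.75] M [-0.08  0.38 -0.01] q [ 1.7 14.2 99.4 -0.  66.3 -3.1]
stop
```

View pics/v8.png

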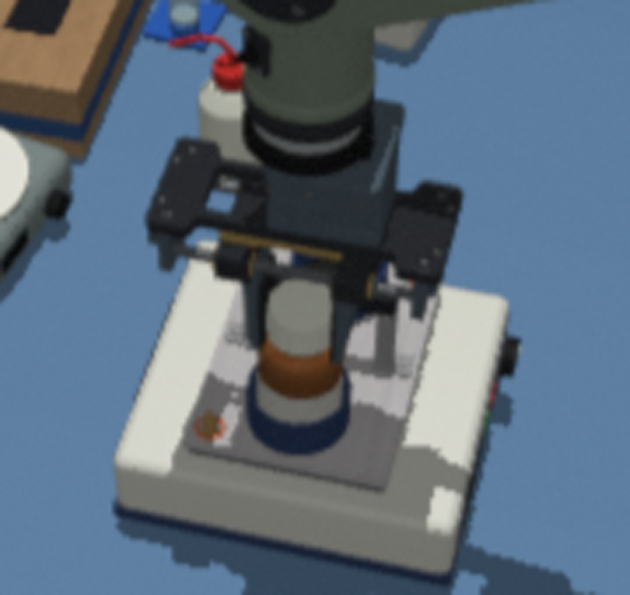

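The bottle reached the cup floor at TCP z=0.379, and its foot sits inside the cup. I release, retreat straight up and check.

```bash
python3 - <<'E'
from plant import ctrl
from meas import *
np.set_printoptions(suppress=True,precision=4)
ctrl.release();ctrl.line_to([.517,.0272,.50],v=.15)
ctrl.reach([.30,-.40,.45],R(-50));ctrl.dwell(.3);st(ctrl)
T=save(ctrl,"top_9");S=save(ctrl,"side_9")
for b in blobs(T,(0,0,150),(40,60,255),(288,225,315,262),20):print(b)
a=cv2.resize(T["color"][:,:,::-1][200:310,140:370],(800,383));cv2.imwrite("pics/v9t.png",a)
cv2.imwrite("pics/v9s.png",cv2.resize(S["color"][:,:,::-1][150:450,160:420],None,fx=2,fy=2,interpolation=cv2.INTER_CUBIC))
T0=dict(np.load("top0.npz"));S0=dict(np.load("side0.npz"))
for n,lo,hi,r in(("blue",(100,190,60),(120,255,255),(140,235,172,262)),("purple",(135,80,40),(160,255,255),(195,278,230,305)),("red",(0,150,80),(6,255,255),(395,170,420,205))):
    print(n,[b[0] for b in blobs(T0,lo,hi,r,15)],[b[0] for b in blobs(T,lo,hi,r,15)])
E
```

```text
t 26.48 gap 0.0910 pos [ 0.3004 -0.3997  0.45  ] F [ 0.36 -0.63 -0.18] M [-0.   -0.01  0.02] q [-54.4  10.   94.5   0.   75.6  -4.4]
(array([302.59, 238.81]), [288, 225, 27, 37, 443])
(array([291.  , 257.42]), [288, 248, 12, 14, 45])
blue [array([153.28, 246.34])] [array([153.32, 246.36])]
purple [array([212.33, 291.35])] [array([212.35, 291.36])]
red [array([408.76, 194.61])] [array([408.82, 194.53])]
```

View pics/v9t.png

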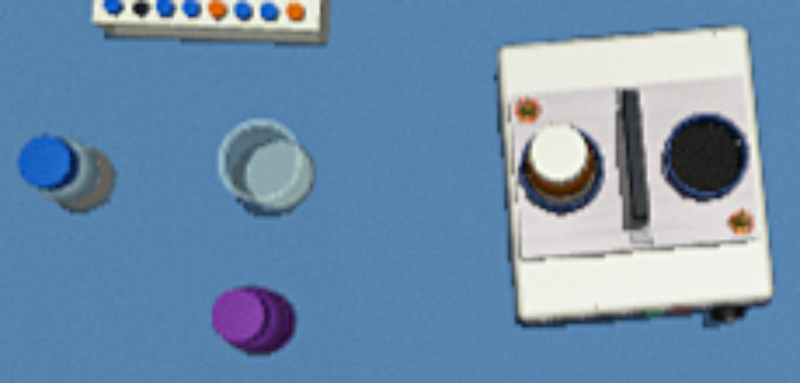

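View pics/v9s.png

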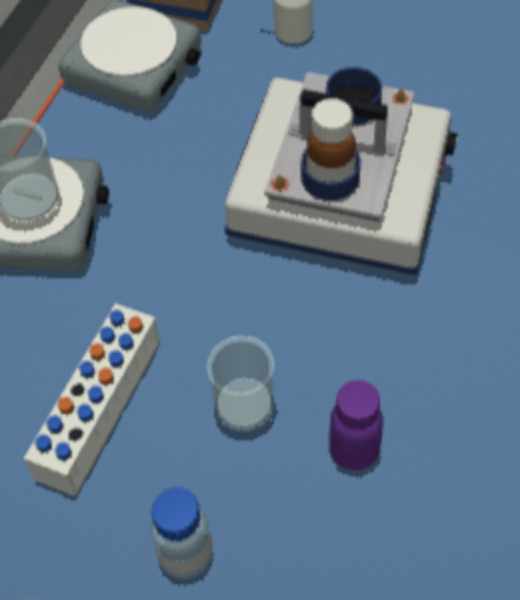

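The bottle stands upright in the +y cup and the pins are visible in both holes. The neighbours have moved less than 0.1 px. One last height check, then I hand in.

```bash
python3 - <<'E'
from plant import ctrl
from meas import *
T=dict(np.load("top_9.npz"));S=dict(np.load("side_9.npz"))
print(tri(T,(299.9,243.2),S,(325.5,205.5)),onz(T,(299.9,243.2),.221))
ctrl.finish_job();st(ctrl)
E
```

```text
(array([0.51626187, 0.02847987, 0.2268634 ]), np.float64(0.0008458579962696586)) [0.51800192 0.02874906 0.221     ]
the job is handed in; nothing more can be done
the job is handed in; nothing more can be done
```

The platform is on the shaker and the amber bottle stands in one of its cups. I handed the job in at about 26.5 s of the 54 s, and no verdict was reported.

- **Platform:** I picked it up by the handle and lowered it over both pins without touching their sides. It met the carriage at TCP z = 0.3399 against an expected 0.340, and I let go. Afterwards both pins were visible through the orange-ringed holes.
- **Bottle:** I gripped it by the cap and lowered it into the cup on the +y side. It touched the floor at TCP z = 0.379 with a peak upward force of about 6 N. In the final images it stands upright and was let go, with the arm well clear.
- **Bystanders:** In the top view the clear bottle, the wash bottle and the purple look-alike moved less than 0.1 px. I checked the beaker and tube rack only by eye, and they look unmoved.

**Checks that disagreed:**
- The final two-view check put the cap top at z = 0.227 where 0.221 was expected. I picked those pixels by eye, and sideways it was within about 2 mm of the cup centre. The contact height and force agree with the bottle being fully down.
- An automatic outline of the seated platform merged with the ivory housing, so I discarded it and relied on the hole and pin positions.
- The side view placed the pins about 4 mm away in y from the top view. I therefore compared holes with pins only within a single view.

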